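# Find the rocking corner of the cheese scale and press its shim flat

## Robot

A 6-joint arm with a two-finger parallel gripper is mounted at the origin on the work surface. World frame = base frame: x ahead of the robot, y to its left, z up, the work surface at z = 0. Lengths are in m, angles in rad, forces in N, time in s.
With the tool pointing down it reaches from about 0.35 to 0.975 m from the base axis. Payload 4.9 kg.
Tool frame: the origin (TCP) lies between the finger pads; the fingertips stand 25 mm ahead of it and the grasp point (between the pads) lies 6 mm ahead of it (ctrl.tip_reach is the distance from the TCP to the fingertips, in m); z points along the fingers, y is the direction in which the jaws open and shut (so a half turn about z gives the same grasp; the last joint's range is limited). The gripper opens to 85 mm and grips with 20 to 120 N. Pads are 22 mm wide; open, the fingers measure 114 mm over their backs; the gripper's body (76 mm by 85 mm) begins 54 mm behind the grasp point. The pads swing forward as they close: fully open they stand 13 mm farther back than shut.
Start: joints at [-1.287, 0.053, 1.613, -0, 1.476, -0.119], TCP at [0.245, -0.575, 0.256] pointing down, gripper open.
Joint ranges: [-3.01, 3.01], [-1.01, 2.22], [0.06, 2.58], [-1.02, 4.17], [0.09, 2.62], [-3.14, 3.14]. Speed limits (rad/s): [2.57, 2.57, 3.14, 3.14, 3.14, 3.14].

## Interface

Orientations are given as a rotation vector (axis times angle).
In Python, from station import get_obs, get_image, camera_params, order, ctrl gives the robot as it stands.
- The arm moves only by the tool move_arm, never from a script. Its argument "deltas" is one flat list of numbers, 5 for each row, row after row: the opening, from -1 (shut) to 1 (fully open), so that 0 is half open, then the shift along the tool's x, y, z in m, then the turn about the tool's z in degrees. In form: [fingers, tx, ty, tz, turn, fingers, tx, ty, tz, turn, ...]. A call has 1 to 10 rows; each row is the pose to reach, as a shift and turn from the pose measured when the call began, along the tool's axes at that moment; what a row does not reach only later rows make up. A row lasts 1/10 s, in which the tool goes at most 50 mm and 8.59 degrees, less where a joint would pass 70% of its speed; a pose out of reach is approached as far as the arm can. A call with a gripper value outside its range is refused whole. The fingers move at their own pace and stop on an object; "force" is the grip in N (left out, the last holds). Time passes only in rows, so rows that repeat a pose let the fingers close. It gives the time, the measured TCP pose, the force and the opening at its end, in the units of the state.
- get_obs(): the state, without advancing time (a new reading comes with each control period).
- get_image(name): name is "side" or "top"; returns the picture (384x512x3 uint8, red, green, blue); there is no depth.
- camera_params(name): a dict with "camera_matrix" (3x3 intrinsics, pixels), "k1" (the pictures are not rectified: a ray, as slopes to the right and down, at radius r is drawn at 1 + k1 r^2 times it, then the intrinsics apply), "extrinsics" (4x4, takes a point from camera to world coordinates). Camera axes: x right, y up, looking along -z (the intrinsics and any distortion apply to the point x, -y, -z); pixel columns grow to the right and rows downward; lengths in m; the calibration is good to about 2 mm. A picture is of the moment at which its call begins. camera_params takes no time and is no camera call.
- order.finish_job(): hands the job in, once; it reports no verdict.
The state is a dict: "t": time; "q": joint angles; "dq": joint speeds; "effort": joint torques, N m; "tool_pos": TCP position; "tool_rot": TCP orientation; "contact_force": force on the tool from outside, world axes, zero at the start; "wrist_torque": the same for the moment, N m; "opening": finger opening in m.
Only numpy, scipy, OpenCV 4.12 (cv2) and the standard library are available. Lean on these libraries where they do the work, as an engineer would, in place of code of your own. Each camera call takes 0.05 s, during which the arm holds its last target. There are 200 camera calls.

## Task

The weighing platform of the cheese scale rocks on one corner. With closed fingertips press down on its corners, one after another, until you find the one that gives and push that corner right down; then press the shim leaf beside that corner fully flat so that the platform sits level again. Leave the other three shims standing, and do not lift anything or disturb the cheeses and tools around.

Things in the scene. Friction and masses are not known exactly. Their poses are not given: they have to be found in the camera images.
- scale: Bench scale base, fixed: grey slab 250 x 330 x 12 mm (x, y, z), origin at the centre of its underside on the table; x points to its read-out box (60 x 150 x 50 mm, centred 160 mm along +x), y to the left seen from the robot: near, far, left, right below go by these axes. Four steel lugs, up to 44 mm high, stop the platform sliding.
- platform: Loose square aluminium platform, 200 x 200 x 5 mm, 0.8 kg, level on four rubber feet 82 mm from its centre along x and y; origin at the centre of its underside, 34 mm above the table. Three corners stand on firm hidden posts and give less than 1 mm; one, which varies and cannot be seen, rests on its foot alone and sinks 6 mm (tilt about 0.05 rad).
- corner_nl (a point): Top of the near left (-x, +y) corner of the platform, right over its foot, 39 mm above the table when level (marked by a flat grey disc 20 mm across): the point to press. It moves with the platform.
- corner_nr (a point): Top of the near right (-x, -y) corner of the platform, right over its foot, 39 mm above the table when level (marked by a flat grey disc 20 mm across): the point to press. It moves with the platform.
- corner_fl (a point): Top of the far left (+x, +y) corner of the platform, right over its foot, 39 mm above the table when level (marked by a flat grey disc 20 mm across): the point to press. It moves with the platform.
- corner_fr (a point): Top of the far right (+x, -y) corner of the platform, right over its foot, 39 mm above the table when level (marked by a flat grey disc 20 mm across): the point to press. It moves with the platform.
- foot_nl (a joint): How far (m) the rubber foot under the near left (-x, +y) corner is pushed down: 0 at the start. At the corner that gives, about 3 to 5 N pushes it to a hard stop at 0.006 and it stays down (the platform may rock back when the opposite corner is pressed); at the firm corners it stays below 0.001.
- foot_nr (a joint): How far (m) the rubber foot under the near right (-x, -y) corner is pushed down: 0 at the start. At the corner that gives, about 3 to 5 N pushes it to a hard stop at 0.006 and it stays down (the platform may rock back when the opposite corner is pressed); at the firm corners it stays below 0.001.
- foot_fl (a joint): How far (m) the rubber foot under the far left (+x, +y) corner is pushed down: 0 at the start. At the corner that gives, about 3 to 5 N pushes it to a hard stop at 0.006 and it stays down (the platform may rock back when the opposite corner is pressed); at the firm corners it stays below 0.001.
- foot_fr (a joint): How far (m) the rubber foot under the far right (+x, -y) corner is pushed down: 0 at the start. At the corner that gives, about 3 to 5 N pushes it to a hard stop at 0.006 and it stays down (the platform may rock back when the opposite corner is pressed); at the firm corners it stays below 0.001.
- leaf_nl (a point): Point on the top face of the near left (-x, +y) shim leaf (22 mm wide, 3 mm thick), on its centre line, 40 mm out from its hinge and 8 mm short of its free end: the point to press. It moves with the leaf. Flat, it is 34 mm above the table, about 17 mm lower than standing, and about 4 mm farther out.
- leaf_nr (a point): Point on the top face of the near right (-x, -y) shim leaf (22 mm wide, 3 mm thick), on its centre line, 40 mm out from its hinge and 8 mm short of its free end: the point to press. It moves with the leaf. Flat, it is 34 mm above the table, about 17 mm lower than standing, and about 4 mm farther out.
- leaf_fl (a point): Point on the top face of the far left (+x, +y) shim leaf (22 mm wide, 3 mm thick), on its centre line, 40 mm out from its hinge and 8 mm short of its free end: the point to press. It moves with the leaf. Flat, it is 34 mm above the table, about 17 mm lower than standing, and about 4 mm farther out.
- leaf_fr (a point): Point on the top face of the far right (+x, -y) shim leaf (22 mm wide, 3 mm thick), on its centre line, 40 mm out from its hinge and 8 mm short of its free end: the point to press. It moves with the leaf. Flat, it is 34 mm above the table, about 17 mm lower than standing, and about 4 mm farther out.
- shim_nl (a joint): Angle (rad) of the near left (-x, +y) shim: steel leaf hinged on the base 60 mm (x) and 106 mm (y) from its centre, reaching 48 mm outward along y, with a toe under the platform. 0 = standing at 25 degrees (start 0 to 0.06), 0.44 = flat on its rest. Stiff: 8 to 10 N down near its end moves it; it stays. Flat, the toe carries the corner level against up to about 10 N.
- shim_nr (a joint): Angle (rad) of the near right (-x, -y) shim: steel leaf hinged on the base 60 mm (x) and 106 mm (y) from its centre, reaching 48 mm outward along y, with a toe under the platform. 0 = standing at 25 degrees (start 0 to 0.06), 0.44 = flat on its rest. Stiff: 8 to 10 N down near its end moves it; it stays. Flat, the toe carries the corner level against up to about 10 N.
- shim_fl (a joint): Angle (rad) of the far left (+x, +y) shim: steel leaf hinged on the base 60 mm (x) and 106 mm (y) from its centre, reaching 48 mm outward along y, with a toe under the platform. 0 = standing at 25 degrees (start 0 to 0.06), 0.44 = flat on its rest. Stiff: 8 to 10 N down near its end moves it; it stays. Flat, the toe carries the corner level against up to about 10 N.
- shim_fr (a joint): Angle (rad) of the far right (+x, -y) shim: steel leaf hinged on the base 60 mm (x) and 106 mm (y) from its centre, reaching 48 mm outward along y, with a toe under the platform. 0 = standing at 25 degrees (start 0 to 0.06), 0.44 = flat on its rest. Stiff: 8 to 10 N down near its end moves it; it stays. Flat, the toe carries the corner level against up to about 10 N.
- cheese: Yellow cheese wheel, 120 mm across, 45 mm high, standing loose on the middle of the platform; origin at the centre of its underside.
- puck: Small pale cheese, 48 mm across, 28 mm high, loose on the base between the left shims; origin at the centre of its underside.
- weight: Brass weight with a knob, 36 mm across, 48 mm high, loose on the base between the right shims; origin at the centre of its underside.
- brush: Brush lying on the table to the left; bystander.
- trier: Cheese trier, steel rod with a wooden cross handle, 150 mm long, lying on the table to the right; bystander.
- jar: Glass jar, 64 mm across, 85 mm high, far left on the table; bystander.
Mind the look-alikes: they are no part of the job. Of the things that look like the cheese, the middle-sized one is meant.

How it is judged:
On the way, in this order (a step that is already met when the one before it is completed fails the run):
1. the corner that gives is pressed right down, all shims still standing (value of joint any of foot_nl, foot_nr, foot_fl, foot_fr above 0.004 m and value of joint each of shim_nl, shim_nr, shim_fl, shim_fr below 0.15 rad), for 0.1 s.
2. that corner's shim is pressed flat, the other three standing (((value of joint foot_nl above 0.004 m and value of joint shim_nl above 0.39 rad and value of joint each of shim_nr, shim_fl, shim_fr below 0.15 rad) or (value of joint foot_nr above 0.004 m and value of joint shim_nr above 0.39 rad and value of joint each of shim_nl, shim_fl, shim_fr below 0.15 rad) or (value of joint foot_fl above 0.004 m and value of joint shim_fl above 0.39 rad and value of joint each of shim_nl, shim_nr, shim_fr below 0.15 rad) or (value of joint foot_fr above 0.004 m and value of joint shim_fr above 0.39 rad and value of joint each of shim_nl, shim_nr, shim_fl below 0.15 rad))), for 0.2 s.
At the end, for the whole second after the job is handed in: The shim at the corner that gave (its foot pushed down more than 4 mm) is flat (joint above 0.39 rad), the other three still stand (below 0.15 rad), the platform is level within 0.015 rad and at rest, and the cheese wheel stands upright on it within 30 mm of the middle (((value of joint foot_nl above 0.004 m and value of joint shim_nl above 0.39 rad and value of joint each of shim_nr, shim_fl, shim_fr below 0.15 rad) or (value of joint foot_nr above 0.004 m and value of joint shim_nr above 0.39 rad and value of joint each of shim_nl, shim_fl, shim_fr below 0.15 rad) or (value of joint foot_fl above 0.004 m and value of joint shim_fl above 0.39 rad and value of joint each of shim_nl, shim_nr, shim_fr below 0.15 rad) or (value of joint foot_fr above 0.004 m and value of joint shim_fr above 0.39 rad and value of joint each of shim_nl, shim_nr, shim_fl below 0.15 rad)) and angle between platform's own z axis and vertical below 0.015 rad and linear speed of platform below 0.01 m/s and horizontal distance between cheese and platform below 0.03 m and angle between cheese's own z axis and vertical below 0.05 rad); the robot touches nothing.
It fails at once if a shim is pressed at a corner that has not been found to give ((value of joint shim_nl above 0.15 rad and value of joint foot_nl below 0.003 m) or (value of joint shim_nr above 0.15 rad and value of joint foot_nr below 0.003 m) or (value of joint shim_fl above 0.15 rad and value of joint foot_fl below 0.003 m) or (value of joint shim_fr above 0.15 rad and value of joint foot_fr below 0.003 m)).
It fails at once if the platform is lifted or dragged off its feet (height (world z) of platform above 0.046 m or horizontal distance between platform and scale above 0.012 m).
It fails at once if the cheese wheel on the platform is lifted, pushed off or tipped (height (world z) of cheese above 0.055 m or horizontal distance between cheese and platform above 0.03 m or angle between cheese's own z axis and vertical above 0.2 rad).
It fails at once if a bystander is moved, more than 15 mm, or lifted (distance of any of puck, weight, brush, trier, jar from where it was at the start of the episode above 0.015 m).
It also fails if it takes over 64 s, if anything falls off the work surface, if the arm or the gripper's body presses on something with over 40 N, if the wrist force passes 120 N, or if a joint passes its speed limit or range.

## Working session

There is one attempt and no reset: what is moved stays moved. The work goes in short steps, Python scripts to look and compute and a tool call to move; the robot and the scene stay as the last step left them, time stands still between calls to the robot, and variables do not carry over. Pictures are saved under pics/ and viewed, about 8 in all and at most 12, crops included, and the job is handed in when it is done.

Besides the shell and the picture viewer there is one more tool, called after "Request:" by a JSON object that holds its "fn" and its "kwargs". move_arm: Moves the arm, as the interface text tells. Its arguments: {"type":"object","properties":{"deltas":{"type":"array"},"force":{"type":"number"}},"required":["deltas"]}

```bash
mkdir -p pics; ls
cat > h.py <<'E'
import numpy as np, cv2
from station import *
def px2w(name,u,v,z):
    p=camera_params(name);K=np.array(p["camera_matrix"]);E=np.array(p["extrinsics"])
    d=np.array([(u-K[0,2])/K[0,0],(v-K[1,2])/K[1,1]]);s=d.copy()
    for _ in range(20): s=d/(1+p["k1"]*(s@s))
    r=E[:3,:3]@np.array([s[0],-s[1],-1]);o=E[:3,3]
    return o+r*(z-o[2])/r[2]
def w2px(name,P):
    p=camera_params(name);K=np.array(p["camera_matrix"]);E=np.array(p["extrinsics"])
    c=E[:3,:3].T@(np.array(P)-E[:3,3]);s=np.array([c[0],-c[1]])/-c[2]
    s=s*(1+p["k1"]*(s@s));return K[0,0]*s[0]+K[0,2],K[1,1]*s[1]+K[1,2]
def save(name,f,crop=None,k=1):
    im=get_image(name)[:,:,::-1]
    if crop: a,b,c,d=crop;im=im[b:d,a:c]
    cv2.imwrite("pics/"+f,cv2.resize(im,None,fx=k,fy=k,interpolation=cv2.INTER_CUBIC))
E
python3 - <<'E'
from h import *
save("top","t1.png",None,1.5);save("side","s1.png",None,1.5)
o=get_obs();print(o["t"],o["tool_pos"],o["tool_rot"],o["opening"],o["contact_force"],ctrl.tip_reach)
E
```

```text
pics
0.1 [ 0.24485984 -0.5744711   0.25519753] [-3.07627189e+00 -6.28069208e-01  2.56439870e-04] 0.08569999647712828 [-0.32865227  0.17142119 -0.01290455] 0.025
```

View pics/t1.png

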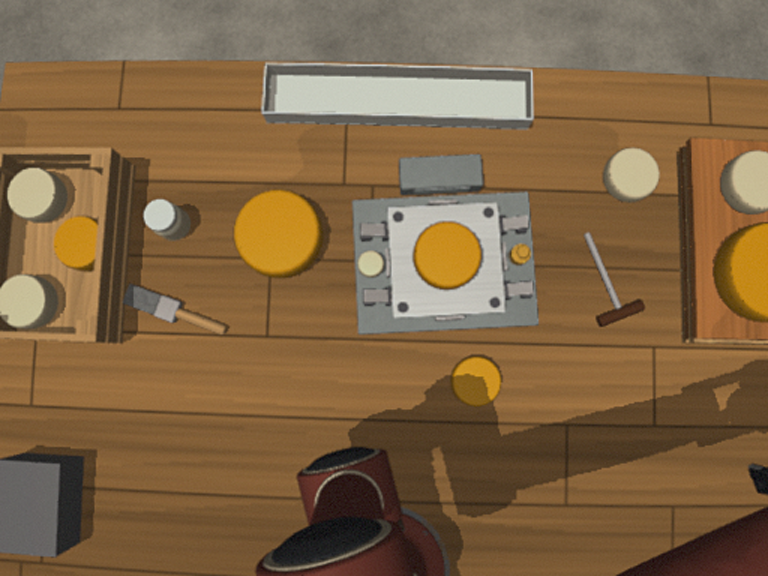

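View pics/s1.png

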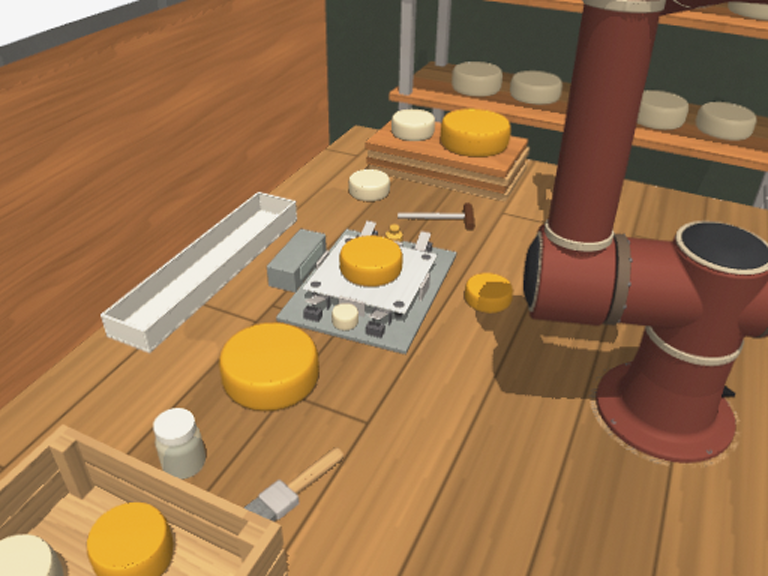

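The top view (1.5x) shows three free yellow wheels: small (476,380), large (278,233) and middle-sized (448,255). The middle-sized one stands on the platform, so it is the one meant. Corner discs are at about (398,217), (488,212), (403,307), (495,306). I'll confirm in a crop.

Run:
```python
from h import *
save("top","t2.png",(228,122,368,227),5.5)
```

```text
(no output)
```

View pics/t2.png

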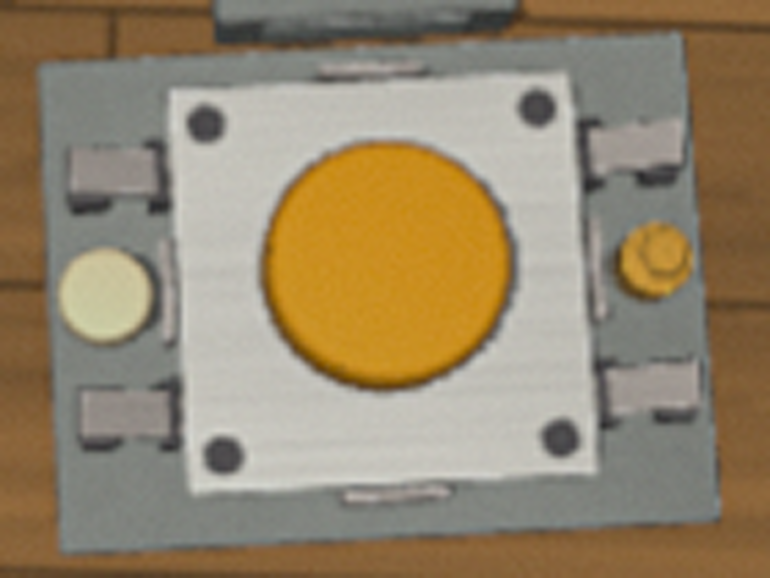

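The crop shows the middle wheel on the platform with discs fl (205,124), fr (538,108), nl (223,456), nr (561,437).

Run:
```python
from h import *
from scipy.spatial.transform import Rotation as R
P={k:px2w("top",228+(u+.5)/5.5-.5,122+(v+.5)/5.5-.5,.039) for k,(u,v) in dict(fl=(205,124),fr=(538,108),nl=(223,456),nr=(561,437)).items()}
L=dict(fl=(1,1),fr=(1,-1),nl=(-1,1),nr=(-1,-1))
ks=list(P);W=np.array([P[k][:2] for k in ks]);B=np.array([L[k] for k in ks])*.082
c=W.mean(0);w=(W-c)@[1,-1j];w=(W-c)[:,0]+1j*(W-c)[:,1];b=B[:,0]+1j*B[:,1]
z=(np.conj(b)@w)/(np.conj(b)@b);print("c",c,"yaw",np.angle(z),"scale",abs(z))
u=np.exp(1j*np.angle(z))
o=get_obs();Rt=R.from_rotvec(o["tool_rot"]).as_matrix();print(Rt.round(3))
def out(n,q,zz):
    p=np.array([c[0]+q.real,c[1]+q.imag,zz]);print(n,p.round(4),"tool shift tip->pt",(Rt.T@(p-o["tool_pos"]-Rt[:,2]*.025)).round(4),"r",np.hypot(*p[:2]).round(3))
for k,(x,y) in L.items():
    print(k,P[k].round(4)); out("corner",(.082*x+.082j*y)*u,.039); out("leaf",(.06*x+.143j*y)*u,.051); 
for n,q in dict(puckL=(.0+.13j)).items(): out(n,q*u,.04)
for n,(uu,v,zz) in dict(puck=(104,296,.040),weight=(664,250,.06),leaf_nl=(105,415,.05),leaf_nr=(660,388,.05),leaf_fl=(95,170,.05),leaf_fr=(650,146,.05)).items(): print(n,px2w("top",228+uu/5.5,122+v/5.5,zz).round(4))
print(np.degrees(np.angle(z)))
```

```text
c [ 0.55553356 -0.09571437] yaw 0.07883078847945199 scale 0.9997190720380481
[[ 0.92   0.392 -0.   ]
 [ 0.392 -0.92   0.002]
 [ 0.    -0.002 -1.   ]]
fl [ 0.6307 -0.0074  0.039 ]
corner [ 0.6308 -0.0075  0.039 ] tool shift tip->pt [ 0.5773 -0.37    0.192 ] r 0.631
leaf [0.6041 0.0516 0.051 ] tool shift tip->pt [ 0.5759 -0.4348  0.1801] r 0.606
fr [ 0.6434 -0.1714  0.039 ]
corner [ 0.6437 -0.171   0.039 ] tool shift tip->pt [ 0.5251 -0.2145  0.1918] r 0.666
leaf [ 0.6266 -0.2335  0.051 ] tool shift tip->pt [ 0.4848 -0.1637  0.1797] r 0.669
nl [ 0.4672 -0.0202  0.039 ]
corner [ 0.4673 -0.0204  0.039 ] tool shift tip->pt [ 0.4218 -0.4222  0.1921] r 0.468
leaf [0.4845 0.0421 0.051 ] tool shift tip->pt [ 0.4621 -0.473   0.1802] r 0.486
nr [ 0.4808 -0.1839  0.039 ]
corner [ 0.4802 -0.1839  0.039 ] tool shift tip->pt [ 0.3696 -0.2667  0.1918] r 0.514
leaf [ 0.507 -0.243  0.051] tool shift tip->pt [ 0.3711 -0.2019  0.1797] r 0.562
puckL [0.5453 0.0339 0.04  ] tool shift tip->pt [ 0.5148 -0.4416  0.1911] r 0.546
puck [0.5427 0.0386 0.04  ]
weight [ 0.5694 -0.2305  0.06  ]
leaf_nl [0.4835 0.036  0.05  ]
leaf_nr [ 0.5037 -0.2309  0.05  ]
leaf_fl [0.6029 0.0445 0.05  ]
leaf_fr [ 0.6224 -0.2257  0.05  ]
4.516671475561111
```

Request:
{"fn": "move_arm", "kwargs": {"deltas": [-1,0.04,-0.03,0.02,2,-1,0.08,-0.06,0.04,4,-1,0.12,-0.09,0.06,6,-1,0.16,-0.12,0.08,8,-1,0.2,-0.15,0.1,10,-1,0.24,-0.18,0.11,12,-1,0.28,-0.205,0.11,14,-1,0.32,-0.23,0.11,16,-1,0.35,-0.25,0.11,18,-1,0.37,-0.267,0.11,18.6], "force": 60}}

```text
t: 1.15
tool_pos: [0.4817, -0.1807, 0.1456]
tool_rot: [-3.137, -0.126, 0.0]
contact_force: [-0.7, -1.0, -0.5]
opening: -0.0001
```

```bash
cat > g.py <<'E'
from h import *
from scipy.spatial.transform import Rotation as R
import sys
C=np.array([.55553,-.09571]);Y=.0788
def tgt(x,y,z):
    c,s=np.cos(Y),np.sin(Y);return np.array([C[0]+c*x-s*y,C[1]+s*x+c*y,z])
def rep(*names):
    o=get_obs();Rt=R.from_rotvec(o["tool_rot"]).as_matrix();tip=np.array(o["tool_pos"])+Rt[:,2]*.025
    print("t",o["t"],"tip",tip.round(4),"F",np.round(o["contact_force"],2),"M",np.round(o["wrist_torque"],3),"open",round(o["opening"],4),"tilt",Rt[:,2].round(4))
    for n in names:
        x={'n':-1,'f':1}[n[1]];y={'l':1,'r':-1}[n[2]]
        p=tgt(.082*x,.082*y,.039) if n[0]=='c' else tgt(.06*x,.144*y,.051)
        print(n,(Rt.T@(p-tip)).round(4))
    x=Rt[:,0];print("yaw err deg",np.degrees(np.arctan2(x[1],x[0])-Y).round(2))
if __name__=="__main__": rep(*sys.argv[1:])
E
python3 g.py cnr cnl cfl cfr
```

```text
t 1.15 tip [ 0.4817 -0.1806  0.1206] F [-0.65 -1.   -0.45] M [-0.     0.009  0.008] open -0.0001 tilt [-4.0e-04  2.4e-03 -1.0e+00]
cnr [-0.0017  0.0034  0.0815]
cnl [-0.0015 -0.1606  0.0819]
cfl [ 0.1625 -0.1604  0.0819]
cfr [0.1623 0.0036 0.0815]
yaw err deg 0.07
```

Request:
{"fn": "move_arm", "kwargs": {"deltas": [-1,-0.0017,0.0034,0.02,0,-1,-0.0017,0.0034,0.04,0,-1,-0.0017,0.0034,0.06,0,-1,-0.0017,0.0034,0.07,0,-1,-0.0017,0.0034,0.076,0,-1,-0.0017,0.0034,0.077,0,-1,-0.0017,0.0034,0.077,0,-1,-0.0017,0.0034,0.077,0]}}

```text
t: 1.95
tool_pos: [0.481, -0.1845, 0.0697]
tool_rot: [-3.138, -0.126, -0.002]
contact_force: [0.3, 0.4, -0.5]
opening: 0.0001
```

```bash
python3 g.py cnr
```

```text
t 1.95 tip [ 0.481  -0.1845  0.0447] F [ 0.26  0.44 -0.53] M [-0.003 -0.011  0.062] open 0.0001 tilt [ 0.0013  0.0014 -1.    ]
cnr [-0.0007 -0.0006  0.0057]
yaw err deg 0.07
```

Tip 5.7 mm above; go down slowly.

Request:
{"fn": "move_arm", "kwargs": {"deltas": [-1,0,0,0.002,0,-1,0,0,0.004,0,-1,0,0,0.005,0,-1,0,0,0.006,0,-1,0,0,0.0065,0,-1,0,0,0.007,0,-1,0,0,0.007,0]}}

```text
t: 2.65
tool_pos: [0.481, -0.1846, 0.0639]
tool_rot: [-3.137, -0.126, -0.001]
contact_force: [-4.2, 1.0, 9.2]
opening: 0.0001
```

nr is firm (9 N at the level height). Next is nl.

Request:
{"fn": "move_arm", "kwargs": {"deltas": [-1,0,0,-0.02,0,-1,0,0,-0.04,0,-1,0,-0.04,-0.04,0,-1,0,-0.08,-0.04,0,-1,0,-0.12,-0.04,0,-1,0,-0.15,-0.03,0,-1,0,-0.164,-0.02,0,-1,0,-0.164,-0.01,0,-1,0,-0.164,-0.006,0,-1,0,-0.164,-0.006,0]}}

```text
t: 3.65
tool_pos: [0.4675, -0.022, 0.0692]
tool_rot: [-3.137, -0.124, 0.002]
contact_force: [0.0, -0.6, -0.4]
opening: 0.0001
```

```bash
python3 g.py cnl
```

```text
t 3.65 tip [ 0.4674 -0.022   0.0442] F [ 0.03 -0.63 -0.42] M [-0.044 -0.027  0.01 ] open 0.0001 tilt [-0.0017  0.0018 -1.    ]
cnl [ 0.     -0.0016  0.0052]
yaw err deg 0.0
```

Request:
{"fn": "move_arm", "kwargs": {"deltas": [-1,0,-0.001,0.002,0,-1,0,-0.001,0.004,0,-1,0,-0.001,0.005,0,-1,0,-0.001,0.0055,0,-1,0,-0.001,0.006,0,-1,0,-0.001,0.0065,0,-1,0,-0.001,0.0065,0]}}

```text
t: 4.35
tool_pos: [0.4676, -0.0215, 0.064]
tool_rot: [-3.138, -0.124, 0.003]
contact_force: [-4.8, -0.9, 8.1]
opening: -0.0002
```

nl is also firm. Next is fl.

Request:
{"fn": "move_arm", "kwargs": {"deltas": [-1,0,0,-0.02,0,-1,0,0,-0.04,0,-1,0.04,0,-0.04,0,-1,0.08,0,-0.04,0,-1,0.12,0,-0.04,0,-1,0.15,0,-0.03,0,-1,0.164,0,-0.02,0,-1,0.164,0,-0.01,0,-1,0.164,0,-0.006,0,-1,0.164,0,-0.006,0]}}

```text
t: 5.35
tool_pos: [0.6293, -0.0084, 0.0682]
tool_rot: [-3.138, -0.124, 0.008]
contact_force: [-0.2, -0.6, -0.2]
opening: -0.0
```

```bash
python3 g.py cfl
```

```text
t 5.35 tip [ 0.6292 -0.0084  0.0432] F [-0.15 -0.6  -0.22] M [ 0.015  0.003 -0.051] open -0.0 tilt [-0.0052  0.0011 -1.    ]
cfl [ 0.0017 -0.0007  0.0042]
yaw err deg 0.02
```

Request:
{"fn": "move_arm", "kwargs": {"deltas": [-1,0.001,0,0.002,0,-1,0.001,0,0.003,0,-1,0.001,0,0.004,0,-1,0.001,0,0.0045,0,-1,0.001,0,0.005,0,-1,0.001,0,0.0055,0,-1,0.001,0,0.0055,0]}}

```text
t: 6.05
tool_pos: [0.6304, -0.0083, 0.064]
tool_rot: [-3.138, -0.124, 0.009]
contact_force: [-4.2, 0.1, 6.5]
opening: 0.0002
```

fl is firm, so it should be fr.

Request:
{"fn": "move_arm", "kwargs": {"deltas": [-1,0,0,-0.02,0,-1,0,0,-0.04,0,-1,0,0.04,-0.04,0,-1,0,0.08,-0.04,0,-1,0,0.12,-0.04,0,-1,0,0.15,-0.03,0,-1,0,0.164,-0.02,0,-1,0,0.164,-0.01,0,-1,0,0.164,-0.006,0,-1,0,0.164,-0.006,0]}}

```text
t: 7.05
tool_pos: [0.6424, -0.1699, 0.0681]
tool_rot: [-3.136, -0.127, 0.013]
contact_force: [-0.8, 1.1, -0.4]
opening: -0.0001
```

```bash
python3 g.py cfr
```

```text
t 7.05 tip [ 0.6422 -0.1698  0.0431] F [-0.84  1.08 -0.42] M [-0.015 -0.046 -0.01 ] open -0.0001 tilt [-0.0084  0.0025 -1.    ]
cfr [0.0014 0.0013 0.0041]
yaw err deg 0.11
```

Request:
{"fn": "move_arm", "kwargs": {"deltas": [-1,0.001,0.001,0.002,0,-1,0.001,0.001,0.003,0,-1,0.001,0.001,0.004,0,-1,0.001,0.001,0.005,0,-1,0.001,0.001,0.006,0,-1,0.001,0.001,0.007,0,-1,0.001,0.001,0.007,0]}}

```text
t: 7.75
tool_pos: [0.6438, -0.1706, 0.0615]
tool_rot: [-3.136, -0.127, 0.012]
contact_force: [0.5, 1.9, 4.3]
opening: 0.0001
```

It gives (tip 36.5 mm at 4.3 N). Push on to the stop at about 33 mm.

Request:
{"fn": "move_arm", "kwargs": {"deltas": [-1,0,0,0.001,0,-1,0,0,0.002,0,-1,0,0,0.003,0,-1,0,0,0.0035,0,-1,0,0,0.004,0,-1,0,0,0.0045,0,-1,0,0,0.0045,0,-1,0,0,0.0045,0]}}

```text
t: 8.55
tool_pos: [0.644, -0.1707, 0.0584]
tool_rot: [-3.136, -0.127, 0.012]
contact_force: [-4.1, 3.0, 10.1]
opening: 0.0002
```

At the stop (33.4 mm, 10 N). Retreat over leaf fr.

Request:
{"fn": "move_arm", "kwargs": {"deltas": [-1,0,0,-0.02,0,-1,0,0,-0.05,0,-1,0,0,-0.08,0,-1,0,0.03,-0.08,0,-1,-0.022,0.062,-0.08,0,-1,-0.022,0.062,-0.08,0,-1,-0.022,0.062,-0.08,0]}}

```text
t: 9.25
tool_pos: [0.627, -0.2353, 0.1373]
tool_rot: [-3.136, -0.124, 0.013]
contact_force: [0.1, 0.8, 0.0]
opening: 0.0001
```

```bash
python3 g.py lfr; python3 -c "
from h import *
save('side','s2.png',(180,130,320,240),5.5)"
```

```text
t 9.25 tip [ 0.6268 -0.2352  0.1123] F [0.13 0.8  0.04] M [0.093 0.019 0.002] open 0.0001 tilt [-0.0085  0.003  -1.    ]
lfr [ 0.0005 -0.0005  0.0613]
yaw err deg 0.0
```

View pics/s2.png

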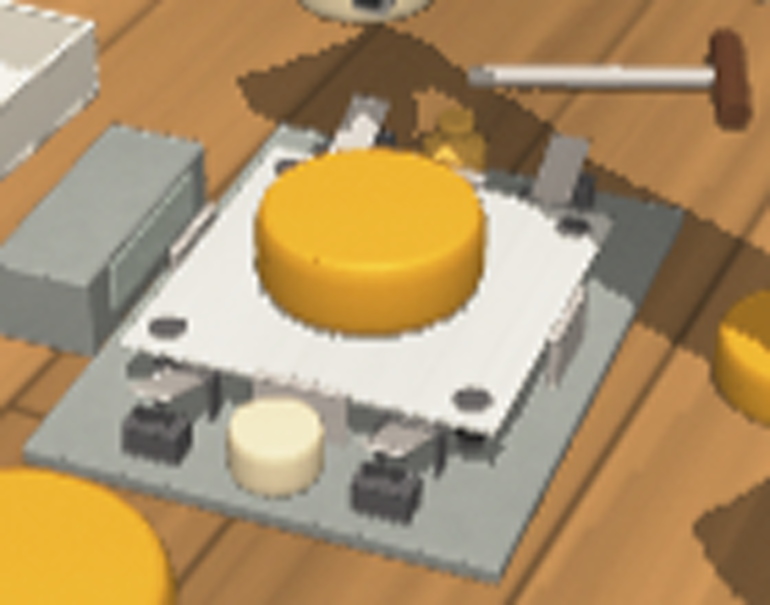

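The crop shows the far-right disc (290,165) with its corner sunk, all four leaves standing, and the cheese in place. Next I press leaf fr (360,115).

Request:
{"fn": "move_arm", "kwargs": {"deltas": [-1,0,0,0.03,0,-1,0,0,0.05,0,-1,0,0,0.057,0,-1,0,0,0.06,0,-1,0,0,0.064,0,-1,0,0.001,0.067,0,-1,0,0.002,0.07,0,-1,0,0.002,0.073,0,-1,0,0.003,0.075,0,-1,0,0.003,0.076,0]}}

```text
t: 10.3
tool_pos: [0.6278, -0.2371, 0.0636]
tool_rot: [-3.136, -0.126, 0.011]
contact_force: [-3.3, 2.5, 5.1]
opening: -0.0002
```

```bash
python3 g.py lfr
```

```text
t 10.3 tip [ 0.6277 -0.237   0.0386] F [-3.27  2.55  5.1 ] M [0.384 0.551 0.01 ] open -0.0002 tilt [-0.007   0.0029 -1.    ]
lfr [-0.0009 -0.0026 -0.0124]
yaw err deg 0.1
```

Request:
{"fn": "move_arm", "kwargs": {"deltas": [-1,-0.001,0.001,0.002,0,-1,-0.001,0.001,0.003,0,-1,-0.001,0.001,0.004,0,-1,-0.001,0.001,0.005,0,-1,-0.001,0.001,0.0055,0,-1,-0.001,0.001,0.006,0,-1,-0.001,0.001,0.0065,0,-1,-0.001,0.001,0.0065,0]}}

```text
t: 11.1
tool_pos: [0.6283, -0.2387, 0.0593]
tool_rot: [-3.138, -0.126, 0.006]
contact_force: [-0.8, 0.5, 5.4]
opening: -0.0003
```

```bash
python3 g.py lfr
```

```text
t 11.1 tip [ 0.6282 -0.2387  0.0343] F [-0.8   0.48  5.36] M [ 0.207  0.163 -0.043] open -0.0003 tilt [-0.0036  0.0012 -1.    ]
lfr [-0.0013 -0.0043 -0.0167]
yaw err deg 0.1
```

Request:
{"fn": "move_arm", "kwargs": {"deltas": [-1,0,0,0.001,0,-1,0,0,0.002,0,-1,0,0,0.003,0,-1,0,0,0.0035,0,-1,0,0,0.004,0,-1,0,0,0.004,0]}}

```text
t: 11.7
tool_pos: [0.6296, -0.2394, 0.0584]
tool_rot: [3.139, 0.127, -0.002]
contact_force: [-3.9, 1.4, 12.0]
opening: 0.0001
```

```bash
python3 g.py lfr
```

```text
t 11.7 tip [ 0.6296 -0.2394  0.0334] F [-3.93  1.41 11.99] M [ 0.408  0.663 -0.002] open 0.0001 tilt [-1.2e-03 -1.0e-04 -1.0e+00]
lfr [-0.0025 -0.0051 -0.0176]
yaw err deg 0.11
```

Request:
{"fn": "move_arm", "kwargs": {"deltas": [-1,-0.001,0,0.003,0,-1,-0.001,0,0.005,0,-1,-0.001,0,0.006,0,-1,-0.001,0,0.006,0]}}

```text
t: 12.1
tool_pos: [0.6299, -0.2395, 0.0578]
tool_rot: [-3.139, -0.128, 0.0]
contact_force: [-10.2, 6.3, 24.5]
opening: 0.0002
```

Request:
{"fn": "move_arm", "kwargs": {"deltas": [-1,0,0,-0.02,0,-1,0,0,-0.05,0,-1,0,0,-0.1,0,-1,0,0,-0.15,0,-1,-0.03,0.05,-0.15,0,-1,-0.06,0.1,-0.15,0,-1,-0.09,0.15,-0.15,0,-1,-0.12,0.19,-0.15,0,-1,-0.15,0.22,-0.15,0,-1,-0.15,0.22,-0.15,0]}}

```text
t: 13.1
tool_pos: [0.4953, -0.4747, 0.2074]
tool_rot: [3.138, 0.121, -0.002]
contact_force: [-0.5, 0.2, -0.1]
opening: 0.0001
```

```bash
python3 g.py; python3 -c "
from h import *
save('side','s3.png',(180,130,320,240),5.5)
save('top','t3.png',(228,122,368,227),5.5)"
```

```text
t 13.1 tip [ 0.4953 -0.4747  0.1824] F [-0.49  0.16 -0.06] M [ 0.005  0.012 -0.039] open 0.0001 tilt [-0.0011 -0.0013 -1.    ]
yaw err deg -0.11
```

View pics/s3.png

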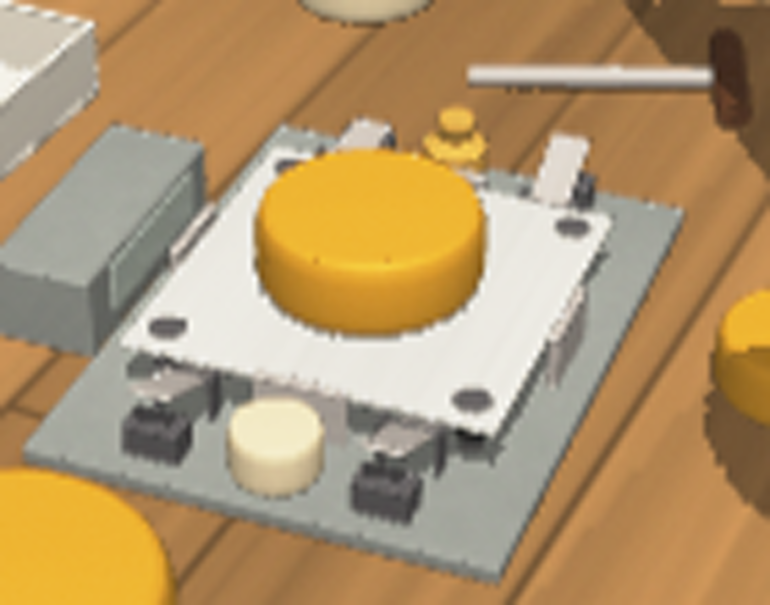

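View pics/t3.png

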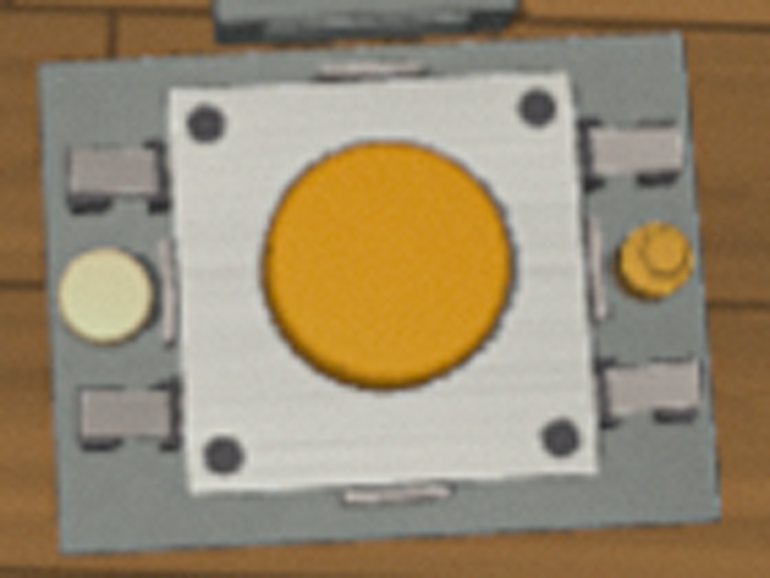

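The side view shows leaf fr (365,132) lying flat and the other three standing. In the top view all four discs are back within 1 crop pixel of their first positions, and the cheese and bystanders haven't moved. The robot is clear, so I hand in.

```bash
python3 -c "
from station import order
print(order.finish_job())"
```

```text
the job is handed in; nothing more can be done
None
```

I found the corner that gives, pressed it down and flattened its shim. The job is handed in at about 13 s; no verdict is reported.

- **Corners:** near right, near left and far left held firm, taking 6.5–9 N with the fingertips still at about 39 mm. The far right corner gave at about 4 N and reached its stop at 33.4 mm with 10 N.
- **Shim:** I pressed the far right leaf until it was solid, at about 33 mm and 24 N.
- **Last pictures:** the far right leaf lies flat and the other three leaves stand. The platform's corner discs are back within 1 enlarged-crop pixel of their start positions, so it looks level. The cheese, puck, weight and trier have not visibly moved. The brush and jar were not in these crops, but the arm never went near them.
- **Robot:** it stands clear with the contact force near zero. No check failed or disagreed, but the foot and shim values were judged only from force, height and pictures, not read directly.

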